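# Take the split retaining ring out of a lamp filter cell

### The job

The filter in the black lamp cell is due for a change, so take out the white split ring that holds it in: lift the ring's end out of its groove with the blue cranked pick, easing it gently and keeping off the filter glass, then lay the ring flat in the green tray with your fingers. Put the pick back in its rest, leave the filter seated in the cell and do not disturb the other things on the bench.

Things in the scene. Friction and masses are not known exactly. Their poses are not given: they have to be found in the camera images.
- cell: Black round filter cell, fixed. Origin: centre of its underside on the bench, z up; foot 188 mm across, barrel 144 mm, bore 120 mm, rim 66 mm above the bench. A pry slot, 20 mm wide, open above and outside, floor 28 mm below the rim, cuts the barrel wall on the cell's -x side; angles in these notes count from there, anticlockwise seen from above.
- rim_centre (a point): Cell's axis at rim height. Three lands overhang the ring groove by 2 mm at 40-85, 150-210 and 275-320 deg. Between them the rim is 8 mm lower: there fingers can straddle the ring once it lies on the lands, not while it is in its groove. Lift the ring's end about 32 mm (peak 4 to 6 N) and both its arms spring out; let down, it stays on the lands; pulled up by the freed end, all of it comes out.
- slot (a point): Point in the pry slot under the ring: 58 mm from the cell's axis on the cell's -x side, 21 mm below the rim, 7 mm below the ring's underside and 7 mm above the slot floor and the level of the glass. The pick's toe goes in here, from outside, pointing at the cell's axis. Axes as the cell.
- ring_centre (a point): Centre of the white sprung plastic split ring, at mid-section: round section 8 mm, outer diameter 124 mm, 330 deg of arc, 40 g; it flexes some mm under a few N. Seated: axes as the cell, on its axis, section's centre 10 mm below the rim. z is normal to the ring.
- ring_end (a point): Section centre 8 mm from the tip of the ring's end that bridges the pry slot: at 3 deg when seated (tip at -5 deg; the other end, at -35 deg, has no slot). After the lift it stands about 8 mm above the rim.
- ring_grip (a point): Section centre at 23 deg, 28 mm from that tip, over the low front part of the rim: where fingers closing radially can pinch the freed ring, 8 mm wide. Seated 10 mm below the rim, freed about 6 mm above it.
- glass: Amber glass of the filter, fragile: disc 118 mm across, 6 mm thick, lying in the cell; origin: centre of its underside, 32 mm above the bench, upper face 28 mm below the cell's rim. A metal bezel round its edge (5 mm wide, 14 mm high, cut away at the pry slot) carries the ring.
- pick_grip (a point): Grip point of the blue pick, 60 g: on the handle's axis, 18 mm towards the toe from its middle; x along the handle to the toe, z up as it lies in the rest. Handle 120 long, 14 wide, 18 mm high. The 5 mm steel shank turns straight down 62 mm ahead of this point and drops 52 mm to the toe, which runs 18 mm on forward, its last 4 mm turned up 2.5 mm.
- pick_toe (a point): Point on the axis of the pick's 5 mm thick toe over which the ring should lie: 70 mm ahead of pick_grip and 52 mm below it. The toe reaches 12 mm ahead of it; the shank rises 8 mm behind it. Axes as the pick.
- rest: Fixed aluminium rest, base 130 x 60 mm; origin: centre of its underside, x along the pick to the toe. Two saddles, 10 mm thick, at x = -48 and +48 mm carry the handle, its axis 80 mm above the bench, its middle over the origin, free to grip between them. Flared cheeks rise to about the handle's axis, 2 mm clear of it each side at the bottom.
- tray_in (a point): Centre of the inner floor, 4 mm above the bench, of the fixed green parts tray: 177 mm square inside, rim 14 mm above the bench; axes along its sides.
- bottle: Bystander: closed white bottle with a red cap, 64 mm across, 175 mm tall, the tallest thing in reach. Origin: centre of its underside, as for the next ones. More bystanders, below 130 mm, stand farther out: a blue wafer box, a box of wipes, a screwdriver, a hotplate, a wafer cassette, small drawers.
- blower: Bystander: black rubber air blower, 66 mm across, 150 mm tall.
- objective: Bystander: microscope objective standing on its end, 32 mm across, 60 mm tall.
- canister: Bystander: amber jar with a black lid, 48 mm across, 68 mm tall.
- tweezers: Bystander: wafer tweezers lying along their x, 148 mm long, 14 mm high.
Not all that is in view belongs to the job. Leave any orange or red look-alike of the part that bears pick_grip alone. There is more than one size of the part that bears glass; the job needs the middle-sized.

How it is judged:
By the outcome, as a careful person would: the job done as asked, in the order asked, and still so for the second after the job is handed in, with the robot touching nothing.
It also fails if it takes over 72 s, if anything falls off the work surface, if the arm or the gripper's body presses on something with over 40 N, if the wrist force passes 120 N, or if a joint passes its speed limit or range.

### The arm

A 6-joint arm with a two-finger parallel gripper is mounted at the origin on the work surface. World frame = base frame: x ahead of the robot, y to its left, z up, the work surface at z = 0. Lengths are in m, angles in rad, forces in N, time in s.
With the tool pointing down it reaches from about 0.275 to 1 m from the base axis. Payload 8.4 kg.
Tool frame: the origin (TCP) lies at the centre of the arm's flange, where the gripper is bolted on; the fingertips stand 173 mm ahead of it and the grasp point (between the pads) lies 155 mm ahead of it; y points along the fingers, z is the direction in which the jaws open and shut, and the axes are right-handed (so a half turn about y gives the same grasp; the last joint's range is limited). The gripper opens to 85 mm and grips with 20 to 120 N. Pads are 22 mm wide; open, the fingers measure 114 mm over their backs; the gripper's body (76 mm by 85 mm) begins 54 mm behind the grasp point. The pads swing forward as they close: fully open they stand 13 mm farther back than shut.
Start: joints at [-1.266, 0.353, 1.633, -0, 1.155, -0.002], TCP at [0.189, -0.596, 0.405] pointing down, gripper open.
Joint ranges: [-2.63, 2.63], [-0.92, 2.1], [0.06, 2.66], [-1.3, 4.44], [0, 2.69], [-3.02, 3.02]. Speed limits (rad/s): [2.22, 2.22, 2.79, 3.14, 3.14, 3.14].

### API

Orientations are given as a unit quaternion [w, x, y, z].
In Python, from workcell import env, status, vision gives the robot as it stands. Calls block until the motion is done:
- env.move_to(position, orientation): joint-space move of the TCP to a pose.
- env.movel(position, orientation=None, rate=0.15, threshold=None): straight line of the TCP; orientation=None keeps the orientation; rate is the mean speed in m/s. With threshold (N) it stops when the force on the tool has changed by that much, and returns True; else False.
- env.move_j(angles): joint-space move.
- env.command_gripper(opening): finger opening in m; the grip force is fixed at half the most; returns when the fingers have stopped.
- env.hold(seconds).
- env.ik(position, orientation): joint angles nearest the present ones, or None.
- status.sense(): the state.
- vision.snapshot(name): name is "side" or "top" or "wrist"; returns the picture (400x640x3 uint8, blue, green, red); there is no depth.
- vision.camera_model(name): a dict with "mtx" (3x3 intrinsics, pixels), "distortion" ([k1, k2, p1, p2, k3] as OpenCV has them; the pictures are not rectified), "world_to_cam" (4x4, takes a point from world to camera coordinates). Camera axes: x right, y down, z forward; pixel columns grow to the right and rows downward; lengths in m; the calibration is good to about 2 mm. A picture is of the moment at which its call begins: read the wrist's pose just before it. camera_model takes no time and is no camera call; for the wrist camera it gives the pose at the moment of the call.
A pose or a line that the arm cannot do raises env.PlanningError and nothing moves.
- env.close_job(): hands the job in, once; it reports no verdict.
The state is a dict: "clock": time; "qpos": joint angles; "joint_vel": joint speeds; "tau": joint torques, N m; "position": TCP position; "ee_rot": TCP orientation; "ft_force": force on the tool from outside, world axes, zero at the start; "torque": the same for the moment, N m; "grip_width": finger opening in m.
Only numpy, scipy, OpenCV 4.12 (cv2) and the standard library are available. Lean on these libraries where they do the work, as an engineer would, in place of code of your own. Each camera call takes 0.05 s, during which the arm holds its last target. There are 200 camera calls.

## Working session

There is one attempt and no reset: what is moved stays moved. The work goes in short steps, each a Python script; the robot and the scene stay as the last script left them, time stands still between calls to the robot, and variables do not carry over. Pictures are saved under pics/ and viewed, about 8 in all and at most 12, crops included, and the job is handed in when it is done.

```bash
ls; mkdir -p pics; python3 - <<'E'
from workcell import env,status,vision
import cv2,numpy as np
s=status.sense();print(s)
for n in("top","side"):
    im=vision.snapshot(n);cv2.imwrite(f"pics/{n}0.png",im)
    m=vision.camera_model(n);print(n,np.round(m["mtx"],1).tolist(),m["distortion"],np.round(m["world_to_cam"],3).tolist())
E
```

```text
pics
{'clock': 0.0, 'qpos': array([-1.26640412e+00,  3.53613232e-01,  1.63413328e+00,  3.89485837e-05,
        1.15522263e+00, -2.40524241e-03]), 'joint_vel': array([-0.00350144, -0.00134812, -0.00041669, -0.00153859, -0.00042422,
       -0.0004745 ]), 'tau': array([-6.84583320e-04, -6.05260348e+01, -3.42070949e+01, -4.70024600e-05,
        9.19270824e-03, -1.44426231e-06]), 'position': array([ 0.18868443, -0.59558382,  0.4039837 ]), 'ee_rot': array([ 0.1079781 , -0.1080996 ,  0.69928726, -0.69832123]), 'ft_force': array([ 0.70663412, -0.01572309,  0.0541001 ]), 'torque': array([-0.06011065, -0.0167885 ,  0.00653455]), 'grip_width': 0.085456600599589}
top [[436.9, 0.0, 316.3], [0.0, 436.9, 203.6], [0.0, 0.0, 1.0]] [-0.02785258  0.          0.          0.          0.        ] [[0.019, -1.0, 0.011, 0.033], [-0.996, -0.02, -0.087, 0.491], [0.087, -0.01, -0.996, 1.538], [0.0, 0.0, 0.0, 1.0]]
side [[392.5, 0.0, 319.2], [0.0, 392.5, 196.5], [0.0, 0.0, 1.0]] [-0.0794259  0.         0.         0.         0.       ] [[-0.897, -0.443, 0.016, 0.444], [-0.233, 0.442, -0.866, 0.161], [0.377, -0.78, -0.499, 0.944], [0.0, 0.0, 0.0, 1.0]]
```

View pics/top0.png

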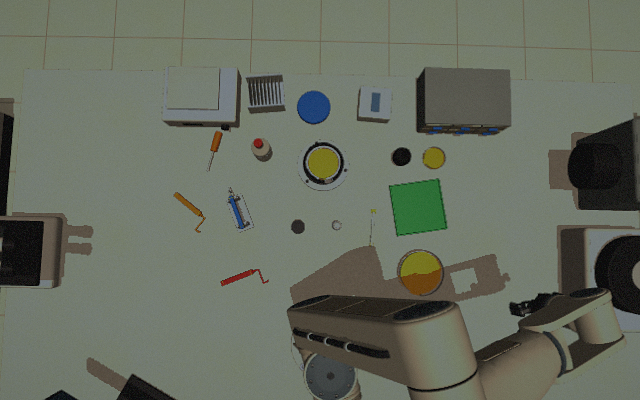

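View pics/side0.png

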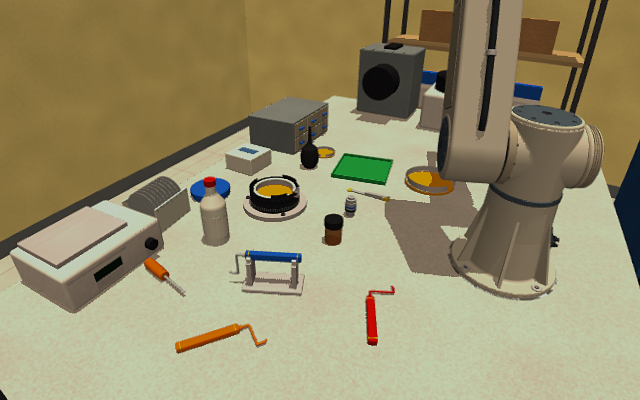

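Top view: the cell is at (323,163), the blue pick in its rest at (238,210) with its toe to the upper left at (230,190), and the tray at (418,207).
- **Pick candidates:** blue (238,210), orange (188,205) and red (243,277). I choose blue, the one on the rest.
- **Glass candidates:** in the cell (323,163), small (433,158) and large (420,272). I choose the one in the cell.
- **Bystanders:** bottle (260,148), blower (401,157), canister (298,226), objective (336,226) and tweezers (372,228).

```bash
cat > h.py <<'E'
from workcell import env,status,vision
import cv2,numpy as np
from scipy.spatial.transform import Rotation as Ro
def quat(R): 
    q=Ro.from_matrix(R).as_quat(); return [q[3],q[0],q[1],q[2]]
def mat(q): return Ro.from_quat([q[1],q[2],q[3],q[0]]).as_matrix()
def cast(m,uv,z):
    uv=np.asarray(uv,float).reshape(-1,1,2)
    d=cv2.undistortPoints(uv,m["mtx"],np.array(m["distortion"]))[:,0]
    T=np.linalg.inv(m["world_to_cam"]);d=np.c_[d,np.ones(len(d))]@T[:3,:3].T;o=T[:3,3]
    return o+d*((z-o[2])/d[:,2])[:,None]
def proj(m,P):
    T=m["world_to_cam"];P=np.asarray(P,float).reshape(-1,3)
    return cv2.projectPoints(P,cv2.Rodrigues(T[:3,:3].copy())[0],T[:3,3].copy(),m["mtx"],np.array(m["distortion"]))[0][:,0]
def mask(im,lo,hi): return cv2.inRange(cv2.cvtColor(im,cv2.COLOR_BGR2HSV),np.array(lo),np.array(hi))
def blobs(mk,amin=20):
    return sorted([c for c in cv2.findContours(mk,cv2.RETR_EXTERNAL,cv2.CHAIN_APPROX_NONE)[0] if cv2.contourArea(c)>amin],key=lambda c:-cv2.contourArea(c))
E
python3 - <<'E'
from h import *
np.set_printoptions(precision=3,suppress=True)
m=vision.camera_model("top");im=cv2.imread("pics/top0.png")
print("cell",cast(m,[323,163],.038),"bottle",cast(m,[259,143],.175),"blower",cast(m,[401,157],.1),"can",cast(m,[298,226],.068))
g=blobs(mask(im,(50,100,40),(80,255,255)),200)
r=cv2.minAreaRect(g[0]);print("tray",cast(m,cv2.boxPoints(r),.014),cast(m,r[0],.014))
b=blobs(mask(im,(100,100,40),(125,255,255)),20)
for c in b:
    r=cv2.minAreaRect(c);print("blue",r,cast(m,r[0],.085),cast(m,cv2.boxPoints(r),.085).round(3).tolist())
s=status.sense();R=mat(s["ee_rot"]);print(R)
w=vision.camera_model("wrist");Tc=np.linalg.inv(w["world_to_cam"])
print("cam in tool",R.T@(Tc[:3,3]-s["position"]),R.T@Tc[:3,:3],w["mtx"],w["distortion"])
E
```

```text
cell [[0.634 0.022 0.038]] bottle [[0.671 0.234 0.175]] blower [[ 0.65  -0.244  0.1  ]] can [[0.408 0.104 0.068]]
tray [[ 0.562 -0.217  0.014]
 [ 0.595 -0.401  0.014]
 [ 0.412 -0.428  0.014]
 [ 0.38  -0.246  0.014]] [[ 0.487 -0.323  0.014]]
blue ((313.0, 107.0), (32.0, 32.0), 90.0) [[0.823 0.061 0.085]] [[0.88, 0.118, 0.085], [0.882, 0.006, 0.085], [0.767, 0.004, 0.085], [0.765, 0.116, 0.085]]
blue ((236.00001525878906, 212.0), (34.17555236816406, 4.09394645690918), 69.14553833007812) [[0.45  0.317 0.085]] [[0.502, 0.346, 0.085], [0.507, 0.333, 0.085], [0.399, 0.287, 0.085], [0.394, 0.3, 0.085]]
blue ((374.9549255371094, 101.99591064453125), (6.6091084480285645, 16.6585750579834), 5.19442892074585) [[ 0.847 -0.156  0.085]] [[0.817, -0.142, 0.085], [0.877, -0.147, 0.085], [0.876, -0.17, 0.085], [0.816, -0.165, 0.085]]
[[-0.953 -0.     0.302]
 [-0.302  0.001 -0.953]
 [-0.    -1.    -0.001]]
cam in tool [-0.069  0.03  -0.002] [[ 0.001  0.962  0.273]
 [-0.001 -0.273  0.962]
 [ 1.    -0.001  0.001]] [[279.958   0.    321.743]
 [  0.    279.958 196.397]
 [  0.      0.      1.   ]] [-0.019  0.     0.     0.     0.   ]
```

```bash
cat >> h.py <<'E'
def down(tx):  # tool pointing down, tool x along horizontal vector tx
    x=np.array([tx[0],tx[1],0.])/np.hypot(*tx[:2]);y=np.array([0,0,-1.]);return np.c_[x,y,np.cross(x,y)]
def look(p,tx,h,name):
    x=down(tx)[:,0];env.move_to(list(np.array([p[0],p[1],h])+.069*x),quat(down(tx)))
    env.hold(.2);m=vision.camera_model("wrist");im=vision.snapshot("wrist")
    cv2.imwrite(f"pics/{name}.png",im);np.save(f"pics/{name}.npy",m,allow_pickle=True)
def load(n): return cv2.imread(f"pics/{n}.png"),np.load(f"pics/{n}.npy",allow_pickle=True).item()
E
python3 - <<'E'
from h import *
look([.634,.022],[0,-1],.42,"cell1");print(status.sense()["clock"],status.sense()["qpos"])
look([.46,.32],[.57,-.82],.40,"pick1");print(status.sense()["clock"],status.sense()["qpos"])
a=cv2.imread("pics/cell1.png");b=cv2.imread("pics/pick1.png")
cv2.imwrite("pics/both1.png",np.vstack([a[:290],b[:290]]))
E
```

```text
2.8583 [-7.71093388e-02  3.56211875e-01  1.59337697e+00 -8.20602997e-05
  1.19204856e+00 -7.63730601e-02]
4.3917 [ 4.81083561e-01  2.64513439e-01  1.76917659e+00 -4.67682881e-05
  1.10789838e+00 -1.24796272e-01]
```

View pics/both1.png

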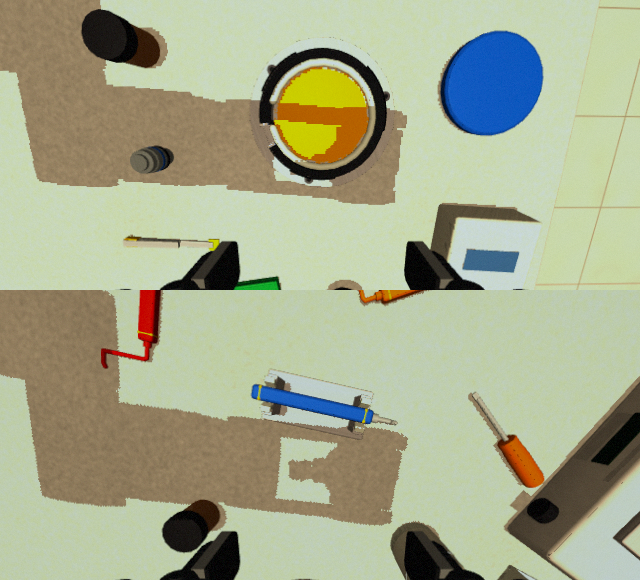

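The cell is at (322,115) in the upper frame, with its gap towards the robot at about (268,135). The blue pick lies in its rest at (310,405), with its shank end at right (395,422). I'll take one close crop of the cell for the slot.

```bash
python3 - <<'E'
from h import *
np.set_printoptions(precision=4,suppress=True)
im,m=load("cell1")
c=im[25:205,230:415];c=cv2.convertScaleAbs(cv2.resize(c,None,fx=3.2,fy=3.2,interpolation=cv2.INTER_CUBIC),alpha=1.2,beta=10)
cv2.imwrite("pics/cellz.png",c)
# amber disc ellipse -> centre on z=.038 ; black barrel outer -> rim
am=blobs(mask(im[:200],(12,150,60),(32,255,255)),300)
for k in am[:2]:
    (u,v),ax,_=cv2.fitEllipse(cv2.convexHull(k));print("amber",u,v,ax,cast(m,[u,v],.046))
bk=np.zeros(im.shape[:2],np.uint8);bk[30:210,230:415]=(im[30:210,230:415].max(2)<45)*255
k=blobs(bk,100)[0];h=cv2.convexHull(k);(u,v),ax,_=cv2.fitEllipse(h);P=cast(m,h[:,0,:],.062)
(cx,cy),r=cv2.minEnclosingCircle(P[:,:2].astype(np.float32));print("black",u,v,ax,cx,cy,r, cast(m,[u,v],.062))
im,m=load("pick1")
for k in blobs(mask(im,(100,120,40),(125,255,255)),300):
    r=cv2.minAreaRect(k);P=cast(m,cv2.boxPoints(r),.089);print("pick",r,cast(m,r[0],.087),P.tolist())
E
```

```text
amber 321.4952697753906 114.62583923339844 (94.5267105102539, 96.8443374633789) [[0.633  0.0256 0.046 ]]
black 321.77252197265625 112.81774139404297 (129.08924865722656, 131.60446166992188) 0.633497953414917 0.023574430495500565 0.0756026953458786 [[0.6333 0.0274 0.062 ]]
pick ((311.8621520996094, 113.82000732421875), (106.19817352294922, 14.851021766662598), 12.74528980255127) [[0.4503 0.3177 0.087 ]] [[0.4057923079003892, 0.29202616643333684, 0.08899999999999997], [0.401511492540151, 0.3050536918275419, 0.08899999999999997], [0.4951526134565336, 0.34366740960621306, 0.08899999999999997], [0.5007692761912758, 0.330881986523541, 0.08899999999999997]]
```

View pics/cellz.png

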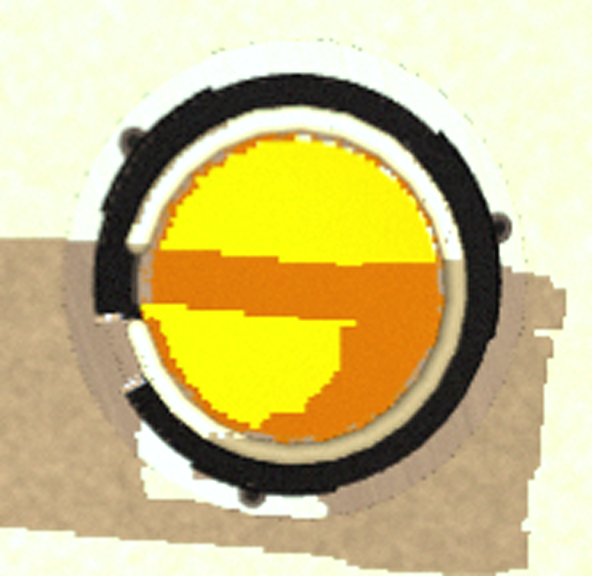

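The crop shows the ring as a C with its gap on the left, between (140,248) and (135,320). The pry slot is just below, at about (115,350), so the cell yaw is about +20°. Next I refine the centre and yaw in rectified polar form, and the pick's full extent.

```bash
python3 - <<'E'
from h import *
from scipy.optimize import least_squares
np.set_printoptions(precision=4,suppress=True)
im,m=load("cell1")
bk=np.zeros(im.shape[:2],np.uint8);bk[30:210,230:415]=(im[30:210,230:415].max(2)<45)*255
k=blobs(bk,100)[0];P=cast(m,cv2.convexHull(k)[:,0,:],.064)
P=cast(m,k[:,0,:],.064)[:,:2]; r=np.hypot(*(P-[.6335,.0255]).T);P=P[r>.067]
s=least_squares(lambda p:np.hypot(P[:,0]-p[0],P[:,1]-p[1])-p[2],[.6335,.0255,.072],loss="soft_l1",f_scale=.0005).x;print("outer",s,len(P))
# ring inner edge: amber hull at z=.056
A=blobs(cv2.morphologyEx(mask(im[:200],(12,150,60),(32,255,255)),cv2.MORPH_CLOSE,np.ones((5,5))),300)[0]
Q=cast(m,A[:,0],.056)[:,:2];q=least_squares(lambda p:np.hypot(Q[:,0]-p[0],Q[:,1]-p[1])-p[2],[.6335,.0255,.054],loss="soft_l1",f_scale=.0005).x;print("ring inner",q)
C=s[:2]
def samp(r,z,a):
    w=np.radians(180+a);X=np.c_[C[0]+r*np.cos(w),C[1]+r*np.sin(w),np.full(len(a),z)]
    uv=proj(m,X).astype(np.float32);return cv2.remap(im,uv[:,None,:1].copy(),uv[:,None,1:].copy(),cv2.INTER_LINEAR)[:,0]
a=np.arange(-60,90,2.)
print("ang: r58 ring |r69,z.058 barrel")
print([(int(t),int(x.max()),int(y.max())) for t,x,y in zip(a,samp(.058,.058,a),samp(.069,.058,a))])
im,m=load("pick1")
mk=cv2.morphologyEx(mask(im,(100,120,30),(125,255,255)),cv2.MORPH_CLOSE,np.ones((11,11)))
k=[c for c in blobs(mk,300)][:3]
for c in k:
    r=cv2.minAreaRect(c);B=cast(m,cv2.boxPoints(r),.087);print(r,cast(m,r[0],.087),B[:,:2].tolist(),np.linalg.norm(B[1]-B[2]),np.degrees(np.arctan2(*(B[2]-B[1])[1::-1])))
E
```

```text
outer [0.6337 0.0234 0.0702] 356
ring inner [0.6332 0.0232 0.0529]
ang: r58 ring |r69,z.058 barrel
[(-60, 220, 15), (-58, 224, 18), (-56, 221, 19), (-54, 219, 20), (-52, 219, 18), (-50, 219, 17), (-48, 221, 15), (-46, 218, 16), (-44, 218, 18), (-42, 220, 15), (-40, 222, 18), (-38, 221, 16), (-36, 218, 14), (-34, 217, 16), (-32, 215, 18), (-30, 218, 19), (-28, 218, 18), (-26, 218, 19), (-24, 216, 17), (-22, 221, 16), (-20, 217, 15), (-18, 210, 16), (-16, 158, 16), (-14, 95, 13), (-12, 50, 13), (-10, 51, 17), (-8, 50, 15), (-6, 50, 14), (-4, 53, 14), (-2, 50, 14), (0, 54, 14), (2, 50, 12), (4, 22, 14), (6, 15, 146), (8, 46, 159), (10, 206, 135), (12, 217, 134), (14, 217, 133), (16, 222, 139), (18, 218, 130), (20, 219, 127), (22, 220, 125), (24, 216, 128), (26, 215, 139), (28, 216, 174), (30, 219, 30), (32, 221, 12), (34, 221, 16), (36, 220, 13), (38, 221, 11), (40, 218, 13), (42, 216, 16), (44, 220, 20), (46, 222, 11), (48, 221, 17), (50, 219, 14), (52, 219, 16), (54, 219, 16), (56, 215, 16), (58, 186, 17), (60, 193, 17), (62, 190, 15), (64, 174, 11), (66, 171, 17), (68, 172, 14), (70, 174, 14), (72, 173, 16), (74, 176, 12), (76, 173, 16), (78, 172, 16), (80, 174, 18), (82, 171, 14), (84, 171, 16), (86, 175, 9), (88, 174, 15)]
((311.709228515625, 113.7854232788086), (122.99991607666016, 14.851021766662598), 12.745288848876953) [[0.4501 0.3176 0.087 ]] [[0.3978450740337324, 0.28874445330444576], [0.39363691420824737, 0.30188596446443927], [0.5028876284308769, 0.3469359737947711], [0.5086545669859633, 0.3340770953790482]] 0.11817453997717801 22.409016407939955
```

Centre is (0.6335, 0.0233). Ring gap and slot both give a yaw of about 17.25°, and the land edges agree. The pick is 118 mm long (spec 120) at 22.4°. Now I grasp it and bring the toe to just outside the slot.

```bash
cat >> h.py <<'E'
C=np.array([.6335,.0233]);Y=np.radians(17.25);D=np.array([np.cos(Y),np.sin(Y)])
PD=np.array([np.cos(np.radians(22.4)),np.sin(np.radians(22.4))]);PG=np.array([.4501,.3176])+.018*PD
QP=quat(down(-PD));QC=quat(down(-D))
def toe(r,z,C=C): g=C-(r+.070)*D; return [g[0],g[1],z+.052+.155]   # TCP for pick_toe at radius r, height z
def st(t=""):
    s=status.sense();print(t,round(s["clock"],2),s["position"].round(4),s["ft_force"].round(2),round(s["grip_width"],4));return s
def wsnap(n):
    m=vision.camera_model("wrist");im=vision.snapshot("wrist");cv2.imwrite(f"pics/{n}.png",im);np.save(f"pics/{n}.npy",m,allow_pickle=True);return im
E
python3 - <<'E'
from h import *
print(env.ik([*PG,.235],QP),env.ik(toe(.104,.045),QC))
env.move_to([*PG,.30],QP);env.movel([*PG,.235],rate=.1);st("down")
env.command_gripper(.0);st("closed")
env.movel([*PG,.250],rate=.05);st("lift");env.movel([*PG,.38],rate=.2)
env.move_to(toe(.104,.165),QC);env.movel(toe(.104,.045),rate=.12);env.hold(.3);st("at slot")
im=wsnap("toe1");cv2.imwrite("pics/side1.png",vision.snapshot("side"))
b=cv2.imread("pics/side1.png")[140:290,200:420]
cv2.imwrite("pics/both2.png",np.vstack([im[:,:],cv2.resize(b,(640,int(640*150/220)))])[:,:][:600] if 0 else np.hstack([cv2.resize(im[:,120:520],(400,400)),cv2.resize(b,(400,273)) if 0 else cv2.copyMakeBorder(cv2.resize(b,(400,273)),0,127,0,0,cv2.BORDER_CONSTANT)]))
E
```

```text
[ 6.04830018e-01  4.81679583e-01  1.88192218e+00 -4.44089210e-16
  7.77990889e-01  1.78467259e+00] [-6.36834865e-02  3.32573362e-01  2.08717597e+00 -4.44089210e-16
  7.21843318e-01  1.20604354e+00]
down 6.86 [0.467  0.3246 0.2353] [0.64 0.38 0.59] 0.0856
closed 7.51 [0.467  0.3241 0.2354] [ 1.1  -4.59  4.58] 0.0133
lift 7.96 [0.4668 0.3247 0.2504] [ 0.1  -0.73 -0.79] 0.0133
at slot 11.53 [ 0.4674 -0.0283  0.2524] [-0.58  0.13 -0.26] 0.0129
```

View pics/both2.png

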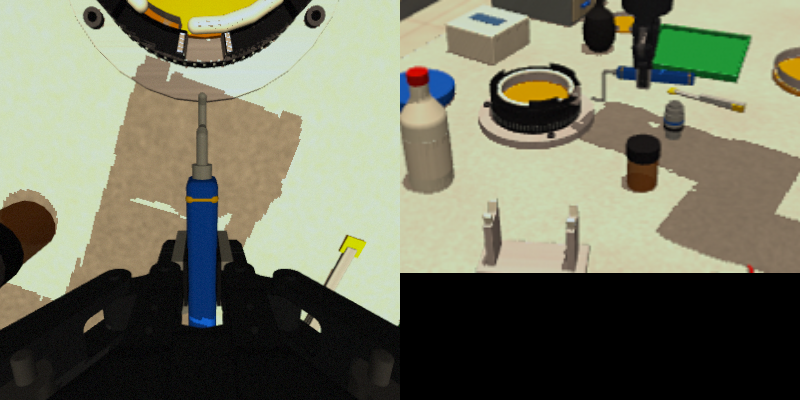

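The toe tip is at (323,98) in the full frame, aligned with the slot between its cheeks at about (300,45) and (349,45). In the side view the pick hangs level. Here is a numeric check of the toe and slot positions before inserting.

```bash
python3 - <<'E'
from h import *
np.set_printoptions(precision=4,suppress=True)
im,m=load("toe1")
def rl(p): v=p[:,:2]-C; return np.c_[-v@D, v@[-D[1],D[0]]]
print("tip exp r .092:",rl(cast(m,[[322.5,94]],.047)))
# slot cheek edges: black/not-black transitions along rows
g=im.max(2)
for v in (36,40,44,48): 
    print(v,[(int(u),int(g[v,u])) for u in range(292,360,3)])
print(rl(cast(m,[[301,42],[349,42]],.058)))
col=g[30:90,285];print("barrel edge col285",[(30+i,int(x)) for i,x in enumerate(col)][::3])
# ring end tip
print("exp ring_end/slot px",proj(m,[[*(C-.058*D),.056],[*(C-.072*D),.058],[*(C-.072*D),.038],[*(C-.058*D),.045]]))
# handle tilt: blue handle axis
mk=cv2.morphologyEx(mask(im,(100,120,30),(125,255,255)),cv2.MORPH_CLOSE,np.ones((11,11)));k=blobs(mk,300)[0];print(cv2.minAreaRect(k))
cv2.imwrite("pics/z2.png",cv2.resize(im[0:110,240:410],None,fx=4,fy=4,interpolation=cv2.INTER_CUBIC))
E
```

```text
tip exp r .092: [[0.0918 0.0009]]
36 [(292, 20), (295, 21), (298, 17), (301, 188), (304, 119), (307, 61), (310, 70), (313, 83), (316, 117), (319, 161), (322, 176), (325, 178), (328, 169), (331, 118), (334, 75), (337, 66), (340, 65), (343, 53), (346, 192), (349, 227), (352, 24), (355, 22), (358, 22)]
40 [(292, 16), (295, 23), (298, 83), (301, 188), (304, 87), (307, 64), (310, 150), (313, 151), (316, 149), (319, 155), (322, 153), (325, 151), (328, 212), (331, 153), (334, 154), (337, 151), (340, 115), (343, 56), (346, 182), (349, 184), (352, 23), (355, 24), (358, 23)]
44 [(292, 21), (295, 20), (298, 155), (301, 189), (304, 39), (307, 101), (310, 160), (313, 164), (316, 160), (319, 164), (322, 164), (325, 163), (328, 165), (331, 164), (334, 159), (337, 165), (340, 165), (343, 51), (346, 216), (349, 185), (352, 38), (355, 22), (358, 22)]
48 [(292, 17), (295, 19), (298, 176), (301, 182), (304, 52), (307, 132), (310, 156), (313, 152), (316, 154), (319, 156), (322, 155), (325, 154), (328, 152), (331, 153), (334, 156), (337, 153), (340, 157), (343, 56), (346, 77), (349, 189), (352, 58), (355, 16), (358, 24)]
[[ 0.0665  0.0123]
 [ 0.0665 -0.0131]]
barrel edge col285 [(30, 7), (33, 22), (36, 19), (39, 18), (42, 16), (45, 19), (48, 24), (51, 19), (54, 68), (57, 124), (60, 109), (63, 147), (66, 145), (69, 145), (72, 149), (75, 143), (78, 141), (81, 144), (84, 149), (87, 143)]
exp ring_end/slot px [[324.287   25.2423]
 [324.2905  53.2736]
 [323.9547  60.5779]
 [324.0908  31.379 ]]
((321.9999694824219, 251.99996948242188), (29.999996185302734, 151.99996948242188), -0.0)
```

View pics/z2.png

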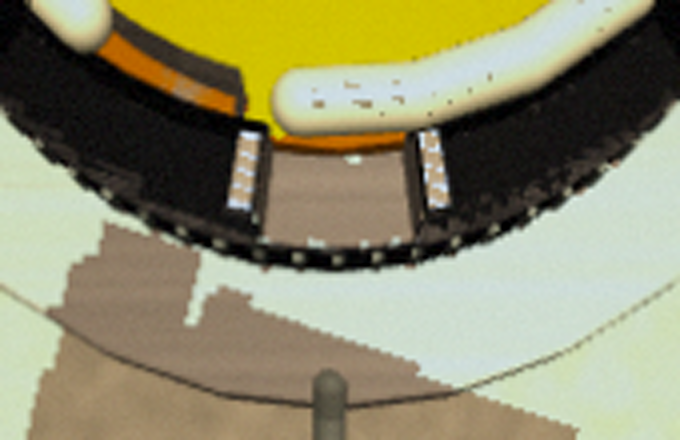

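```bash
python3 - <<'E'
from h import *
f0=st("start")["ft_force"]
hit=env.movel(toe(.0595,.045),rate=.06,threshold=4);env.hold(.2);s=st(f"inserted hit={hit}")
wsnap("ins")
if not hit:
    f0=s["ft_force"]
    for dz in (.004,.008,.014,.020,.026,.030,.034,.037):
        env.movel(toe(.0595,.045+dz),rate=.03);print(dz,(st()["ft_force"]-f0).round(2))
    env.hold(.3);print((st()["ft_force"]-f0).round(2))
im=wsnap("lift1");cv2.imwrite("pics/l1.png",np.hstack([cv2.resize(cv2.imread("pics/ins.png")[0:130,230:420],(380,260)),cv2.resize(im[0:130,230:420],(380,260))]))
E
```

```text
start 11.63 [ 0.4674 -0.0283  0.2522] [-0.02 -0.48 -0.09] 0.0129
inserted hit=False 12.72 [ 0.5095 -0.0152  0.252 ] [-0.34  0.11 -0.36] 0.0128
 13.06 [ 0.5099 -0.0151  0.2563] [-0.05 -1.22 -0.1 ] 0.0131
0.004 [ 0.29 -1.33  0.25]
 13.34 [ 0.5099 -0.0151  0.2602] [ 0.42  0.27 -1.38] 0.0131
0.008 [ 0.76  0.17 -1.02]
 13.69 [ 0.5099 -0.0151  0.2662] [ 0.77  0.43 -1.07] 0.0131
0.014 [ 1.11  0.32 -0.71]
 14.04 [ 0.5097 -0.015   0.272 ] [ 0.4   1.15 -4.25] 0.013
0.02 [ 0.74  1.05 -3.89]
 14.39 [ 0.5101 -0.0152  0.2785] [-0.24 -0.41  0.  ] 0.0131
0.026 [ 0.1  -0.52  0.36]
 14.68 [ 0.5099 -0.0151  0.2823] [-0.1   0.36 -1.49] 0.0128
0.03 [ 0.24  0.25 -1.13]
 14.96 [ 0.5099 -0.0151  0.2862] [-0.38  0.32 -1.  ] 0.0131
0.034 [-0.04  0.22 -0.64]
 15.21 [ 0.5099 -0.0151  0.2892] [-0.64 -0.48 -2.17] 0.013
0.037 [-0.3  -0.59 -1.81]
 15.51 [ 0.5098 -0.0151  0.2889] [ 0.9   0.81 -0.22] 0.0131
[1.24 0.7  0.14]
```

View pics/l1.png

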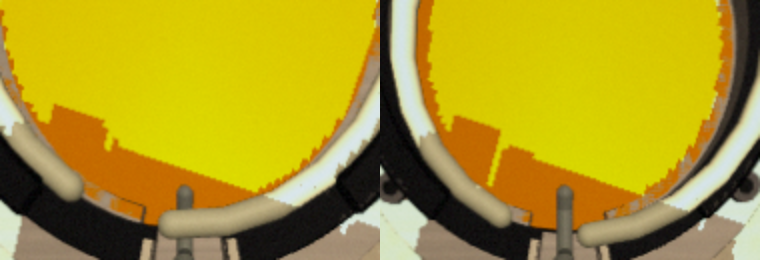

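Image: the ring's end was at (312,111) over the toe. After the lift it lies to the right of the toe, at about (335,118), so the ring has turned along its groove or sprung off the toe. I need its height, so I'll compare side and wrist views.

```bash
python3 - <<'E'
from h import *
b=vision.snapshot("side");cv2.imwrite("pics/side2.png",b)
im,m=load("lift1")
a=cv2.resize(im[0:130,200:450],(800,416),interpolation=cv2.INTER_CUBIC)
c=cv2.resize(b[165:220,235:335],(400,180*1),interpolation=cv2.INTER_CUBIC)
b0=cv2.imread("pics/side0.png");d=cv2.resize(b0[165:220,235:335],(400,180),interpolation=cv2.INTER_CUBIC)
cv2.imwrite("pics/l2.png",np.vstack([a,np.hstack([d,c])]))
E
```

```text
(no output)
```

View pics/l2.png

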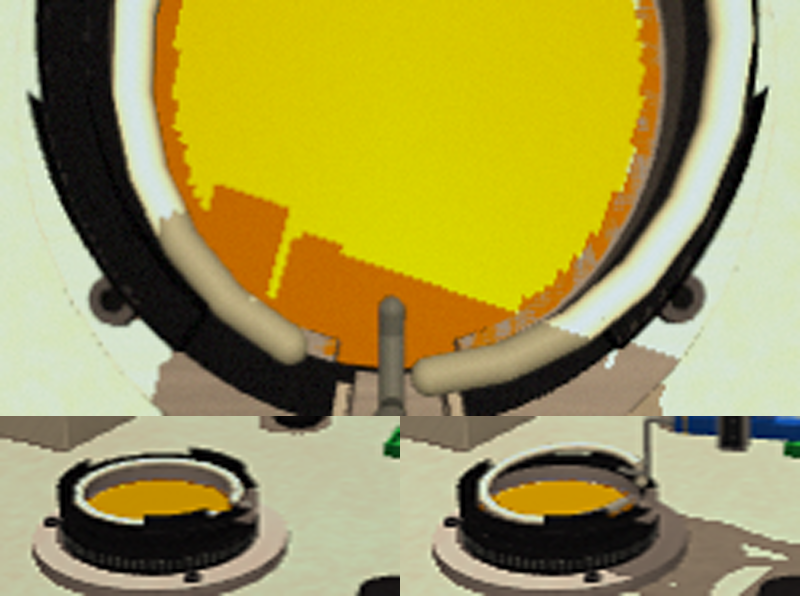

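The right arm now lies over the rim, but I can't tell whether the other arm is still under its land. I'll withdraw the pick and measure ring height around the circle from two laterally offset wrist views.

```bash
cat >> h.py <<'E'
L=np.array([-D[1],D[0]])
def radial(im,m,ang,z,r=np.arange(.046,.080,.0003)):
    w=np.radians(197.25+ang);X=np.c_[C[0]+r*np.cos(w),C[1]+r*np.sin(w),np.full(len(r),z)]
    uv=proj(m,X).astype(np.float32);p=cv2.remap(im,uv[:,None,:1].copy(),uv[:,None,1:].copy(),cv2.INTER_LINEAR)[:,0].astype(int)
    hs=cv2.cvtColor(p[None].astype(np.uint8),cv2.COLOR_BGR2HSV)[0]
    k=(hs[:,1]<75)&(hs[:,2]>110)
    n,lab,stt,cen=cv2.connectedComponentsWithStats(k.astype(np.uint8)[None],connectivity=4)
    return [(r[s[0]],r[min(s[0]+s[2]-1,len(r)-1)]) for s in stt[1:] if 14<s[2]<45]
E
python3 - <<'E'
from h import *
hit=env.movel(toe(.125,.082),rate=.08,threshold=4);st(f"out {hit}")
p=np.array(toe(.125,.10))
for s,n in((.06,"sa"),(-.06,"sb")):
    env.movel(list(p+np.r_[s*L,0]),rate=.2);env.hold(.3);wsnap(n)
st()
A=load("sa");B=load("sb")
for ang in range(-120,130,10):
    out=[]
    for z in (.050,.056,.062,.068,.074,.080):
        f=lambda T:[f"{(a+b)/2*1e3:.1f}w{(b-a)*1e3:.0f}" for a,b in radial(*T,ang,z)]
        out.append(f"{int(z*1e3)}:{','.join(f(A))}|{','.join(f(B))}")
    print(ang,"  ".join(out))
E
```

```text
out False 16.57 [ 0.4478 -0.0345  0.2892] [ 0.5  -0.59 -0.58] 0.0133
 18.49 [ 0.465  -0.0912  0.3071] [ 0.22  0.07 -1.18] 0.0127
-120 50:|  56:|  62:|  68:|  74:|  80:|
-110 50:|  56:|  62:|  68:|  74:|  80:|
-100 50:|  56:|  62:|  68:|  74:|  80:|
-90 50:|  56:|  62:|  68:|  74:|  80:|
-80 50:|  56:|  62:|  68:|  74:|  80:|
-70 50:|  56:|  62:|  68:|  74:|  80:|
-60 50:|  56:|  62:|  68:|  74:|  80:|
-50 50:|  56:|76.9w6  62:|  68:|  74:|  80:|
-40 50:|76.3w7  56:|  62:|  68:|  74:|75.9w8  80:|76.3w7
-30 50:|56.8w7,76.5w7  56:|57.7w5,76.2w8  62:|76.2w8  68:|76.2w8  74:|76.2w8  80:|
-20 50:52.6w5|77.5w5  56:54.9w5|77.2w5  62:57.1w4|77.5w5  68:|58.9w5,77.4w5  74:|60.3w6,77.5w5  80:|77.2w5
-10 50:|  56:|  62:71.1w8|  68:71.5w4|  74:|  80:|
0 50:|54.3w6  56:|  62:|73.2w6  68:|71.5w5  74:|  80:|
10 50:|53.4w6,64.0w5  56:57.1w5|55.5w6  62:58.8w6|57.7w6  68:60.3w6|59.8w6  74:61.6w5|62.1w6  80:63.1w5|64.2w6
20 50:56.4w6,77.4w5|53.5w7  56:57.9w6,77.4w5|55.8w6  62:59.2w6,77.5w5|58.0w6  68:60.9w6,77.2w5|60.4w6  74:61.9w7,77.2w5|62.4w6  80:63.0w6,77.1w6|64.8w6
30 50:58.6w7,76.3w7|  56:59.7w7,76.2w8|  62:60.7w6,76.2w8|  68:62.2w4,76.2w8|  74:76.0w8|  80:|
40 50:61.8w5,76.2w8|  56:|  62:|  68:|  74:75.7w8|  80:76.6w7|
50 50:|  56:76.9w6|  62:|  68:|  74:|  80:|
60 50:|  56:|  62:|  68:|  74:|  80:|
70 50:|  56:|  62:|  68:|  74:|  80:|
80 50:|  56:|  62:|  68:|  74:|  80:|
90 50:|  56:|  62:|  68:|  74:|  80:|
100 50:|  56:|  62:|  68:|  74:|  80:|
110 50:|  56:|  62:|  68:|  74:|  80:|
120 50:|  56:|  62:|  68:|  74:|  80:|
```

```bash
python3 - <<'E'
from h import *
g=C-.13*D
env.movel(list(np.r_[status.sense()["position"][:2],.36]),rate=.3)
for s,n in((-.07,"ta"),(.07,"tb")):
    env.movel(list(np.r_[g+s*L,.40]),rate=.25);env.hold(.3);wsnap(n)
st()
A=load("ta");B=load("tb")
Z=np.arange(.048,.084,.002)
for ang in list(range(-120,140,10)):
    f=lambda T,z:[((a+b)/2,b-a) for a,b in radial(*T,ang,z) if a>.05 and b<.071]
    best=[]
    for z in Z:
        a,b=f(A,z),f(B,z)
        if len(a)==1 and len(b)==1: best.append((abs(a[0][0]-b[0][0]),z,a[0][0],b[0][0],a[0][1],b[0][1]))
    print(ang,np.round(np.array(min(best))*1e3,1) if best else None)
cv2.imwrite("pics/ta2.png",np.hstack([cv2.resize(T[0][0:230,150:490],(400,271)) for T in (A,B)]))
E
```

```text
20.68 [0.4888 0.0509 0.3999] [ 0.06 -0.56 -0.25] 0.013
-120 None
-110 None
-100 None
-90 None
-80 [ 0.6 58.  53.8 53.2  7.2  6. ]
-70 [ 0.1 60.  54.3 54.4  6.9  6. ]
-60 [ 0.5 62.  54.6 55.   6.9  6. ]
-50 None
-40 None
-30 None
-20 None
-10 None
0 None
10 None
20 None
30 None
40 None
50 None
60 None
70 [ 0.1 74.  62.4 62.2  5.1  6.6]
80 [ 0.  74.  61.9 61.9  7.2  6. ]
90 None
100 None
110 [ 0.1 70.  60.6 60.7  6.9  6. ]
120 [ 0.3 70.  60.  59.7  6.9  6.3]
130 [ 0.  68.  59.1 59.1  6.9  6.3]
```

View pics/ta2.png

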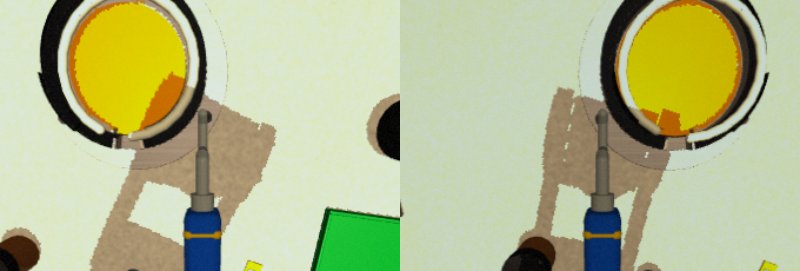

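The handle and toe geometry are unchanged.

| Part of ring | Height z | Radius r | State |
|---|---|---|---|
| Freed end, 10–20° | about 0.071 | 0.061 | free, as expected for a freed end |
| Land side, 70–80° | 0.074 | 0.062 | free |
| Other arm, −60 to −80° | about 0.060 | 0.054 | out of its groove, inboard of the land |

So the ring is out and I can return the pick, then pinch the ring at about 23°.

```bash
python3 - <<'E'
from h import *
env.move_to([*PG,.36],QP);env.movel([*PG,.258],rate=.15)
hit=env.movel([*PG,.2357],rate=.04,threshold=6);env.hold(.2);st(f"seat {hit}")
env.command_gripper(.05);env.hold(.2);st("open")
env.movel([*PG,.34],rate=.2)
w=np.radians(197.25+23);u=-np.array([np.cos(w),np.sin(w)])   # inward
tx=np.cross([0,0,-1],[u[0],u[1],0]);QG=quat(down(tx));G=C-.0615*u
print(env.ik([*G,.2385],QG))
env.move_to([*(G-.0*u),.34],QG);env.command_gripper(.042);env.hold(.3);st("over ring")
im=wsnap("g1");b=vision.snapshot("side");cv2.imwrite("pics/side3.png",b)
cv2.imwrite("pics/g1v.png",np.hstack([cv2.resize(im[60:360,120:520],(400,300)),cv2.resize(b[170:320,200:400],(400,300))]))
m=vision.camera_model("side");print("pick expected px",proj(m,[[*PG,.08],[*(PG-.018*PD),.08]]))
k=[c for c in blobs(mask(b,(100,120,40),(125,255,255)),100)];print([cv2.minAreaRect(c) for c in k][:3])
b0=cv2.imread("pics/side0.png");print([cv2.minAreaRect(c) for c in blobs(mask(b0,(100,120,40),(125,255,255)),100)][:3])
E
```

```text
seat True 23.33 [0.4665 0.3238 0.236 ] [ 1.51 -1.88 -0.22] 0.0132
open 23.98 [0.4665 0.324  0.2362] [-0.01  0.15  0.17] 0.05
[-3.05709575e-02  4.98369108e-01  1.83956968e+00 -4.44089210e-16
  8.03653864e-01 -7.33065981e-01]
over ring 27.34 [ 0.5865 -0.0164  0.34  ] [ 0.29 -0.65 -0.11] 0.042
pick expected px [[264.1348087  256.24743102]
 [272.56458312 256.74186984]]
[((626.5, 209.0), (136.0, 25.0), 90.0), ((270.86614990234375, 255.9092254638672), (51.975406646728516, 8.708792686462402), 3.1798300743103027), ((197.8500213623047, 191.0500030517578), (19.60611915588379, 14.862703323364258), 71.56504821777344)]
[((627.0, 210.0), (134.0, 24.0), 90.0), ((272.3369445800781, 255.93539428710938), (47.14951705932617, 8.708792686462402), 3.1798300743103027), ((527.8385009765625, 91.29231262207031), (27.535709381103516, 14.263994216918945), 7.125016689300537)]
```

View pics/g1v.png

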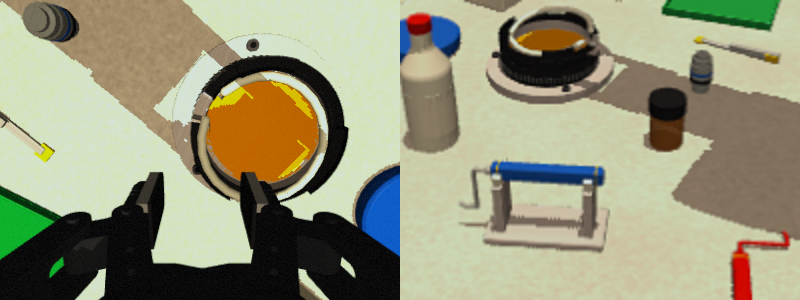

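The pick is level in its rest, matching its first image. The fingers straddle the ring arc in the wrist view, at about (205,165). I go down, pinch and pull up slowly.

```bash
python3 - <<'E'
from h import *
w=np.radians(197.25+23);u=-np.array([np.cos(w),np.sin(w)]);G=C-.0615*u
hit=env.movel([*G,.2385],rate=.08,threshold=5);st(f"down {hit}")
env.command_gripper(.0);s=st("closed");f0=s["ft_force"]
if .005<s["grip_width"]<.011:
    for z in (.245,.255,.265,.275,.29):
        env.movel([*G,z],rate=.04);print((st()["ft_force"]-f0).round(2))
    env.movel([*G,.34],rate=.12);env.hold(.3);st()
im=wsnap("r1");b=vision.snapshot("side");cv2.imwrite("pics/side4.png",b);t=vision.snapshot("top");cv2.imwrite("pics/top4.png",t)
cv2.imwrite("pics/r1v.png",np.hstack([cv2.resize(im[60:360,120:520],(400,300)),cv2.resize(b[100:250,220:420],(400,300))]))
E
```

```text
down False 28.86 [ 0.5868 -0.0164  0.239 ] [ 0.67  0.71 -0.69] 0.0421
closed 29.28 [ 0.5867 -0.0164  0.2387] [ 0.4   0.35 -0.03] 0.0057
 29.6 [ 0.5868 -0.0164  0.2455] [0.43 1.31 1.4 ] 0.0052
[0.03 0.95 1.43]
 30.0 [ 0.5866 -0.0164  0.2553] [-0.86 -0.16 -1.88] 0.0055
[-1.26 -0.51 -1.85]
 30.4 [ 0.5867 -0.0164  0.2653] [ 0.03 -0.22 -0.88] 0.0053
[-0.38 -0.57 -0.85]
 30.8 [ 0.5867 -0.0165  0.2754] [ 0.42 -0.45 -0.16] 0.0054
[ 0.02 -0.8  -0.13]
 31.32 [ 0.5866 -0.0164  0.2902] [-0.3  -1.23 -1.25] 0.0054
[-0.7  -1.58 -1.22]
 32.19 [ 0.5864 -0.0164  0.3393] [-0.43 -0.98  0.66] 0.005
```

View pics/r1v.png

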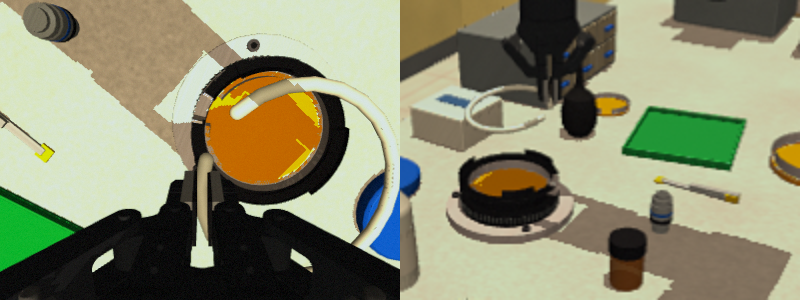

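The ring is out and held by the fingers, with its far end at (355,172) in the full frame. The amber filter is still in the cell and nothing else has moved. I carry it high to the tray with the grip on the robot's side of the tray diagonal.

```bash
python3 - <<'E'
from h import *
im,m=load("r1");P=cast(m,[[325,215],[355,172],[430,140],[513,225]],.172);print(P.round(3).tolist())
from scipy.optimize import least_squares
c=least_squares(lambda p:np.hypot(*(P[:,:2]-p).T)-.060,C).x;print("ring centre fit",c,"nominal",C)
T=np.array([.487,-.323]);a=np.radians(-34.8);u=np.array([np.cos(a),np.sin(a)])
tx=np.cross([0,0,-1],[u[0],u[1],0]);Q=quat(down(tx));G=T-.060*u
p=status.sense()["position"];env.movel([p[0],p[1],.40],rate=.2)
env.move_to([*G,.40],Q);env.movel([*G,.24],rate=.15);st()
hit=env.movel([*G,.1795],rate=.05,threshold=5);env.hold(.2);st(f"low {hit}")
if hit and status.sense()["position"][2]>.183:
    hit=env.movel([*G,.1795],rate=.03,threshold=8);st(f"low2 {hit}")
b=vision.snapshot("side");cv2.imwrite("pics/side5.png",b);wsnap("p1")
E
```

```text
[[0.574, 0.001, 0.172], [0.57, 0.028, 0.172], [0.587, 0.063, 0.172], [0.653, 0.061, 0.172]]
ring centre fit [0.62757078 0.01261042] nominal [0.6335 0.0233]
 35.19 [ 0.4381 -0.2889  0.2407] [-0.2  -0.52 -1.35] 0.0054
low False 36.75 [ 0.4378 -0.2888  0.1798] [-0.54 -0.86  2.08] 0.0053
```

```bash
python3 - <<'E'
from h import *
p=status.sense()["position"]
env.command_gripper(.026);env.hold(.3);st("open")
env.movel([p[0],p[1],.26],rate=.06);st("up")
env.movel([p[0],p[1],.36],rate=.2)
T=np.array([.487,-.323]);a=np.radians(-34.8);u=np.array([np.cos(a),np.sin(a)]);tx=np.cross([0,0,-1],[u[0],u[1],0])
tx=tx/np.linalg.norm(tx)
np.set_printoptions(precision=4,suppress=True)
for s,n in((.069,"f1"),(.15,"f2")):
    env.move_to([*(T+s*tx[:2]),.36],quat(down(tx)));env.hold(.3);wsnap(n)
    im,m=load(n);k=mask(im,(0,0,120),(179,70,255))
    gm=cv2.morphologyEx(mask(im,(45,80,20),(85,255,255)),cv2.MORPH_CLOSE,np.ones((45,45)))
    for c in blobs(k&cv2.erode(gm,np.ones((5,5))),200)[:2]:
        (x,y),r=cv2.minEnclosingCircle(cast(m,c[:,0],.008)[:,:2].astype(np.float32));print(n,"ring",x,y,r,cv2.contourArea(c))
    g=blobs(gm,1000)[0];r=cv2.minAreaRect(g);print("tray",cast(m,r[0],.014),r)
st()
b=vision.snapshot("side");t=vision.snapshot("top");cv2.imwrite("pics/side6.png",b);cv2.imwrite("pics/top6.png",t)
f=load("f1")[0]
z=lambda q,w,h:cv2.resize(q,(w,h),interpolation=cv2.INTER_CUBIC)
cv2.imwrite("pics/fin.png",np.vstack([np.hstack([z(f,480,300),z(t[130:240,210:310],320,300)]),np.hstack([z(b[130:300,200:400],400,300),z(b[130:220,310:420],400,300)])]))
E
```

```text
open 37.48 [ 0.4377 -0.2887  0.1795] [ 0.21 -0.05  0.22] 0.026
up 38.98 [ 0.4376 -0.2887  0.2596] [-0.07  0.55 -0.29] 0.026
f1 ring 0.5168126225471497 -0.2848970293998718 0.036674320697784424 380.0
f1 ring 0.437004029750824 -0.30025142431259155 0.029976755380630493 272.5
tray [[ 0.4989 -0.3089  0.014 ]] ((325.2500305175781, 100.74998474121094), (193.74725341796875, 193.04014587402344), 45.0)
f2 ring 0.5229431390762329 -0.349997341632843 0.03643475100398064 422.5
f2 ring 0.44191956520080566 -0.3513706922531128 0.026604212820529938 236.5
tray [[ 0.4931 -0.3151  0.014 ]] ((323.6280212402344, 25.203994750976562), (198.2819061279297, 198.13308715820312), 46.005088806152344)
 41.2 [ 0.4019 -0.4455  0.36  ] [ 1.05 -0.6   0.31] 0.0261
```

View pics/fin.png

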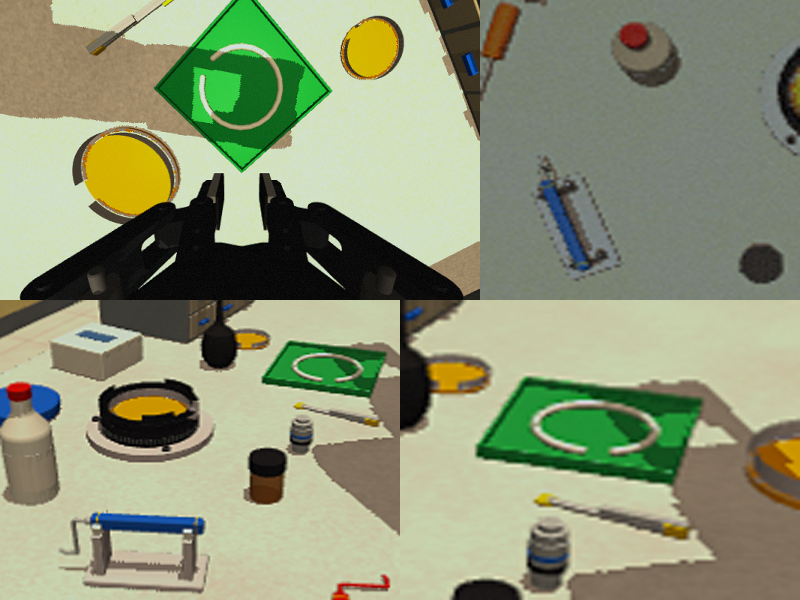

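The ring lies flat and centred in the tray, at (241,86) in the wrist view. The pick is in its rest, the filter is in the cell and the bystanders are in place. Handing in.

```bash
python3 - <<'E'
from h import *
env.close_job();st()
E
```

```text
the job is handed in; nothing more can be done
the job is handed in; nothing more can be done
```

The ring is out of the cell and lying flat, roughly centred, in the green tray. The pick is back in its rest, and I handed the job in at about 41 s of the 72 s allowed.

**Last checks:** The final wrist, side and top pictures show:
- the filter still in the cell;
- the pick level in its rest;
- the bystanders that are in view in their places, judged by eye.

The arm was clear of everything when I handed in.

**What did not go to plan:**
- **Short lift:** the ring's end sprang off the toe after about 15 mm, not the 32 mm described. The force was about 4 N at the time, read only between steps, so the true peak may be a little higher. The ring also turned about 13° along its groove.
- **One arm not on its land:** measured from two views, the freed end stood about 5 mm above the rim. The other arm was out of the groove but leaning inside its land, not resting on it. I did not lift again, and the ring came out with no more than about 2 N on the wrist.
- **Light grip:** the fingers closed to about 5.4 mm on the 8 mm ring, probably holding it off-centre, but it did not slip.
- **Failed automatic check:** my colour mask split the ring in the final picture, so its position in the tray is judged by eye.

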